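Set the bending jig's stop rod to its middle click and lock it with the pin

ROBOT

A 6-joint arm with a two-finger parallel gripper is mounted at the origin on the work surface. World frame = base frame: x ahead of the robot, y to its left, z up, the work surface at z = 0. Lengths are in m, angles in rad, forces in N, time in s.
With the tool pointing down it reaches from about 0.275 to 0.725 m from the base axis. Payload 5.6 kg.
Tool frame: the origin (TCP) lies on the centre line of the jaws, within the pads' length; the fingertips stand 8 mm ahead of it and the grasp point (between the pads) lies 11 mm behind it; z points along the fingers, y is the line along which they close (so a half turn about z gives the same grasp; the last joint's range is limited). The gripper opens to 85 mm and grips with 20 to 120 N. Pads are 22 mm wide; open, the fingers measure 114 mm over their backs; the gripper's body (76 mm by 85 mm) begins 54 mm behind the grasp point. The pads swing forward as they close: fully open they stand 13 mm farther back than shut.
Start: joints at [1.628, 0.255, 0.108, 0, -1.424, -0.285], TCP at [0.124, 0.536, 0.239] pointing down, gripper open.
Joint ranges: [-2.95, 2.95], [-1.21, 1.97], [-1.09, 1.5], [-2.87, 1.71], [-2.94, -0.07], [-3.05, 3.05]. Speed limits (rad/s): [2.57, 2.57, 3.14, 3.14, 3.14, 3.14].

INTERFACE

Orientations are given as a unit quaternion [x, y, z, w].
In Python, from cell import move_ptp, servo_line, move_joints, set_gripper, pause, ik, grab_frame, IKError, hand_in, trace, current_clock, current_qpos, current_dq, current_tau, current_position, current_tool_rot, current_force, current_ft_torque, current_gripper_width, current_gripper_force gives the robot as it stands. The module is installed in compiled form; this text tells all that it offers. Calls block until the motion is done:
- move_ptp(position, orientation): joint-space move of the TCP to a pose.
- servo_line(position, rot=None, v=0.15, until_force=None): straight line of the TCP; rot=None keeps the orientation; v is the mean speed in m/s. With until_force (N) it stops when the force on the tool has changed by that much, and returns True; else False.
- move_joints(angles): joint-space move.
- set_gripper(opening): finger opening in m; the grip force is fixed at half the most; returns when the fingers have stopped.
- pause(seconds).
- ik(position, orientation): joint angles nearest the present ones, or None.
- grab_frame(name): name is "scene" or "top"; returns a dict with "color" (400x640x3 uint8, red, green, blue), "fovy" (degrees; the focal length in pixels is half the picture's height over the tangent of half this angle, whatever the lens; pixels are square), "cx", "cy" (the principal point, pixels), "T" (4x4, takes a point from camera to world coordinates). Camera axes: x right, y down, z forward; pixel columns grow to the right and rows downward; lengths in m; the calibration is good to about 2 mm. A picture is of the moment at which its call begins. There is no depth.
A pose or a line that the arm cannot do raises IKError and nothing moves.
- hand_in(): hands the job in; it is judged then, once.
Trained networks look in the newest picture that a camera, given by its name, has taken for a name from the list of things; names that differ only in an ending like _2 or _b are one class to them, and where a whole thing is asked for, a point or a joint stands for the part that bears it (a point fixed in the world has none). Each returns a list of dicts, best first, with "confidence" (0 to 1); they miss things now and then, are a little off and sometimes report something else, mostly with a low value. They report only what shows in the picture. A call takes as long as a camera call.
- trace(name, camera): "region" (400x640 bool, what is visible of it) and "rect" ([centre column, centre row, width, height] in pixels, round what is visible of it).
Readings, each from a call of its own:
- current_clock(): time.
- current_qpos(): joint angles.
- current_dq(): joint speeds.
- current_tau(): joint torques, N m.
- current_position(): TCP position.
- current_tool_rot(): TCP orientation.
- current_force(): force on the tool from outside, world axes, zero at the start.
- current_ft_torque(): the same for the moment, N m.
- current_gripper_width(): finger opening in m.
- current_gripper_force(): force on a finger pad.
Only numpy, scipy, OpenCV 4.12 (cv2) and the standard library are available. Lean on these libraries where they do the work, as an engineer would, in place of code of your own. Each camera call takes 0.05 s, during which the arm holds its last target. There are 200 camera calls.

TASK

Pull the bending jig's black-knobbed stop rod out to its middle click and let go of it; then fetch the yellow-nosed lock pin from the wooden rack and thread it, from the red cheek's side, through the red cheek, the rod and the far blue cheek until its orange handle is home against the red cheek. Let go of it, and leave the other things (also the dark punch in the rack) where they are.

Things in the scene. Friction and masses are not known exactly. Their poses are not given: they have to be found in the camera images.
- jig: Blue bending jig, bolted down. Base 130 (x) x 100 (y) x 12 mm; origin at the centre of its underside, on the table. Upright cheeks 56 mm wide in x, up to z = 78 mm: red from y = -36 to -24, blue from y = 24 to 36 mm, each with a chamfered 12 mm hole along y at x = 0, z = 50 mm. The stop rod runs along x between them at z = 50 mm; black knob on the -x side.
- stop_rod (a joint): Stop rod's travel in m, growing as it is pulled along jig -x: 0 fully in (its start), 0.020 middle click, 0.040 fully out. Detent: 7 to 9 N takes it over the humps, halfway between clicks; let go, it draws itself to within 1 mm of the nearest click. Rod 20 (y) x 24 (z) mm, chamfered 12.5 mm cross-hole along y at jig x = 0.020 - travel. The yellow of 3 lines on top meets the front guide's face at mid.
- rod_knob (a point): Centre of the stop rod's knob: black cylinder 28 mm across, 26 mm long, axis along the jig's x, 50 mm above the table, free on both sides: grip it from above across the jig's y. At the middle click it is at jig x = -105 mm. A neck 12 mm thick and 16 mm long joins it to the rod. Two dark guides at jig x = -44 and +52 mm, 12 mm thick, 48 mm wide, 75 mm high, carry the rod.
- jig_entry (a point): Mouth of the hole in the outer face of the red cheek, 50 mm above the table (jig x = 0, y = -36 mm). The pin goes in here along the jig's +y. Axes as the jig's.
- lock_pin: 80 g: steel shaft 10 mm across, 100 mm long, yellow nose (last 10 mm tapers to 4), square orange handle 18 x 18 x 40 mm. Origin on the axis at the handle's front face, x axis to the nose; handle x = -40 to 0, centre of mass x = 30 mm. It starts level in a pigeonhole, axis 45 mm up, only the last 50 mm out: draw it 95 mm by the nose before lifting. Home: origin at jig_entry, x along jig +y.
- pin_tip (a point): The tip of the lock pin's nose, on its axis, 100 mm from the handle's front face.
- pin_rack: Wooden rack, fixed, 96 (x) x 150 (y) x 73 mm; origin at the centre of its underside. Two pigeonholes 29 mm wide at y = +32.5 and -32.5 mm, floor 36 mm and roof 67 to 73 mm above the table, mouths at x = -48 mm, backs closed; a 4 mm lip at the mouth, ramped inside, holds the shafts level: lift a pin 6 mm to draw its handle over it. One holds the lock pin, the other the drift punch (either way round), noses towards -x.
- vblock: Steel V-block, fixed, a free rest where the pin may be put down to change grip: 40 (x) x 48 (y) mm, 63 mm high; origin at the centre of its underside. Its 90-degree groove runs along its x axis through the middle, open at both ends; a 10 mm shaft laid in it has its axis 52 mm above the table.
- drift_punch: Dark punch of the lock pin's size and shape, without yellow, black handle, in the other pigeonhole. Leave it.
- blank_stack: Stack of aluminium blanks, one piece, 156 x 56 x 20 mm; origin in the middle of its underside. Leave it.
- tape_roll: Cardboard-coloured tape roll lying flat, 68 mm across, 24 mm high; origin in the middle of its underside. Leave it.
- spray_can: Standing can, 52 mm across, 150 mm high; origin in the middle of its underside. Leave it.
- mug: White mug, 76 mm across, 85 mm high, handle at its +y; origin in the middle of its underside. Leave it.
- carton: Small carton 50 x 70 x 45 mm; origin in the middle of its underside. Leave it.
- hammer: Hammer lying flat along its x. Leave it.
- screwdriver: Screwdriver lying flat along its x. Leave it.

How it is judged:
On the way, in this order (a step that is already met when the one before it is completed fails the run):
1. the stop rod sits in its middle click (within 2.5 mm), let go, before the pin reaches it (value of joint stop_rod between 0.0175 and 0.0225 m and contact force between the fingers and jig below 0.3 N and distance between pin_tip and jig_entry above 0.05 m), for 0.2 s.
2. the pin's nose has passed through red cheek, rod and blue cheek (value of joint stop_rod between 0.0175 and 0.0225 m and y of pin_tip in the frame of jig above 0.04 m and x of pin_tip in the frame of jig between -0.008 and 0.008 m and height (world z) of pin_tip between 0.04 and 0.06 m), for 0.1 s.
At the end, for the whole second after the job is handed in: The stop rod rests in its middle click (20 mm of travel, within 2.5 mm) and the lock pin lies still through red cheek, rod and blue cheek, its handle's front face within 6 mm of the hole's mouth in the red cheek and its axis along the holes (within 0.08 rad), everything let go (value of joint stop_rod between 0.0175 and 0.0225 m and distance between lock_pin and jig_entry below 0.006 m and angle between the x axis of lock_pin and the y axis of jig, either way round below 0.08 rad and y of pin_tip in the frame of jig above 0.05 m and linear speed of lock_pin below 0.02 m/s); the robot touches nothing.
It fails at once if the drift punch is displaced by more than 15 mm (distance of drift_punch from where it was at the start of the episode above 0.015 m).
It fails at once if another thing on the bench is displaced by more than 30 mm (distance of any of blank_stack, tape_roll, spray_can, mug, carton, hammer, screwdriver from where it was at the start of the episode above 0.03 m).
It also fails if it takes over 72 s, if anything falls off the work surface, if the arm or the gripper's body presses on something with over 40 N, if the wrist force passes 120 N, or if a joint passes its speed limit or range.

## Working session

There is one attempt and no reset: what is moved stays moved. The work goes in short steps, each a Python script; the robot and the scene stay as the last script left them, time stands still between calls to the robot, and variables do not carry over. Pictures are saved under pics/ and viewed, at most 13 in all, crops included, and the job is handed in when it is done.

```bash
mkdir -p pics; ls
python3 - <<'E'
from cell import *
import cv2,numpy as np
for n in("scene","top"):
    f=grab_frame(n); cv2.imwrite(f"pics/{n}0.png",f["color"][:,:,::-1])
    print(n,f["fovy"],f["cx"],f["cy"],np.round(f["T"],4).tolist())
    for t in("jig","rod_knob","lock_pin","pin_rack","vblock","drift_punch"):
        for d in trace(t,n)[:2]: print(t,round(d["confidence"],2),np.round(d["rect"],1))
print(current_clock(),current_tool_rot(),current_position())
E
```

```text
pics
scene 54.13130395646705 315.6423365971292 201.6259835895892 [[-0.653, 0.5149, -0.5554, 1.1813], [0.7572, 0.4541, -0.4694, 0.561], [0.0105, -0.7271, -0.6864, 0.8762], [0.0, 0.0, 0.0, 1.0]]
jig 0.87 [330.5 254.8  54.8  59.7]
rod_knob 0.69 [334.5 246.4  39.3  45.6]
lock_pin 0.68 [333.6 246.3  36.6  45.6]
pin_rack 0.94 [238.9 173.3  59.4  47.5]
pin_rack 0.72 [224.2 139.8  51.1  43.1]
vblock 0.71 [308.5 183.9   9.3  22.1]
top 54.478833425828924 324.6032367044731 195.55209663143103 [[0.0154, -0.9929, 0.1176, 0.4075], [-0.9998, -0.0165, -0.0085, -0.0007], [0.0104, -0.1174, -0.993, 1.2046], [0.0, 0.0, 0.0, 1.0]]
jig 0.94 [271.7 170.8  34.4  57.7]
rod_knob 0.56 [273.8 171.8  14.9  58.3]
rod_knob 0.44 [486.3 234.9  41.4  86.6]
pin_rack 0.97 [420.8 187.1  61.4  44.9]
pin_rack 0.64 [275.8 169.3  35.1  56. ]
vblock 0.56 [350.4 227.6  19.1  16.7]
drift_punch 0.47 [411.1 210.3   2.8  19. ]
0.7 [ 9.93520548e-01 -1.13652626e-01 -2.45731116e-05 -3.90508282e-05] [0.12417701 0.53579955 0.23931086]
```

Run:
```python
import cv2
a=cv2.imread("pics/top0.png")[120:290,210:520]; cv2.imwrite("pics/top0c.png",cv2.resize(a,(800,439),interpolation=cv2.INTER_CUBIC))
a=cv2.imread("pics/scene0.png")[90:320,170:420]; cv2.imwrite("pics/scene0c.png",cv2.resize(a,(650,598),interpolation=cv2.INTER_CUBIC))
```

```text
(no output)
```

View pics/top0c.png

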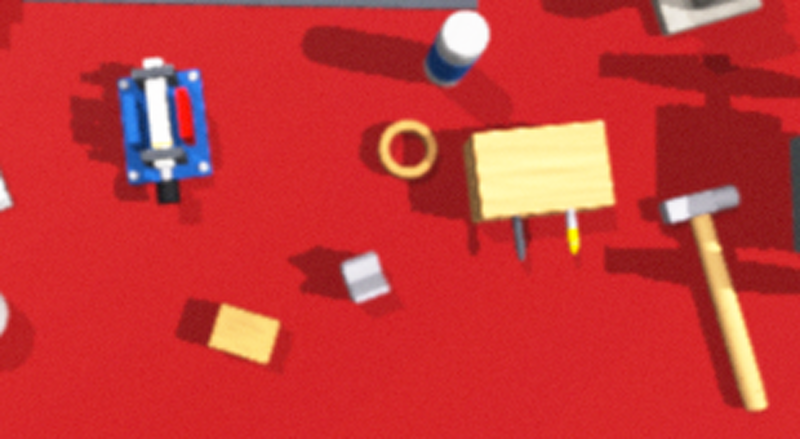

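View pics/scene0c.png

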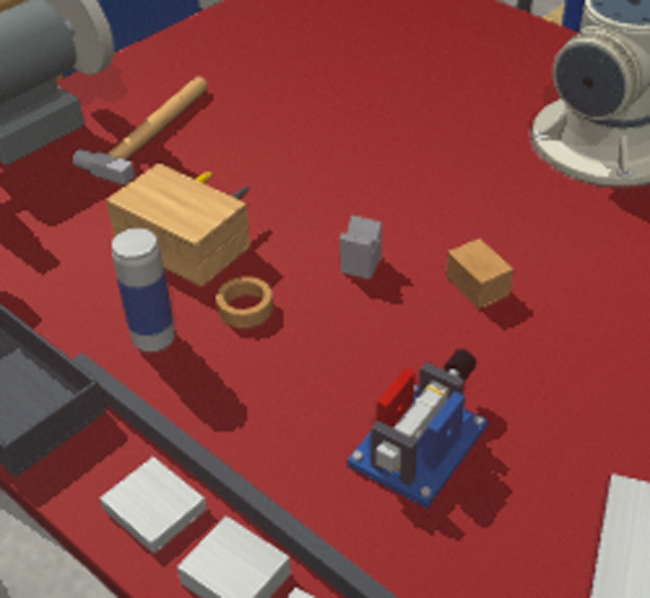

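View pics/scene0.png

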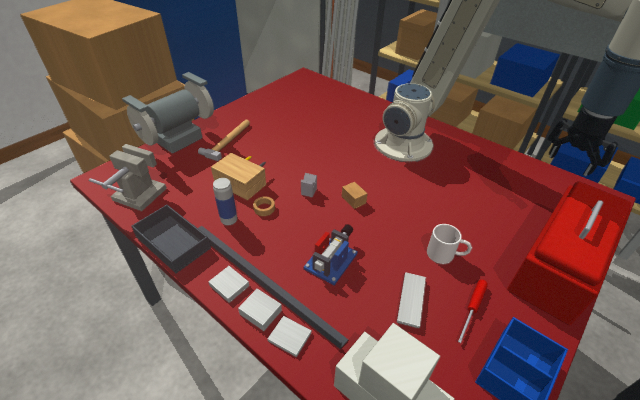

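View pics/top0.png

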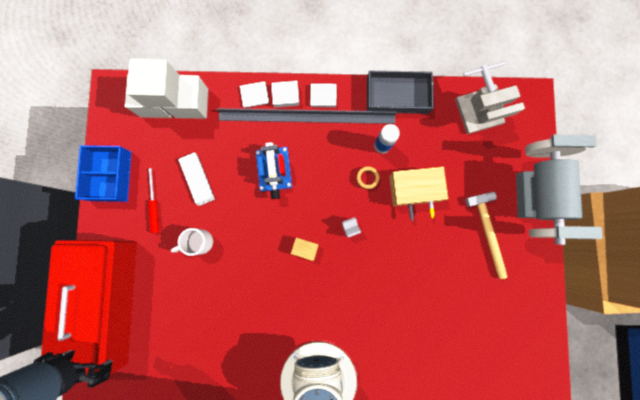

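```bash
cat > fit.py <<'E'
import cv2,numpy as np
from scipy.optimize import minimize
from scipy.spatial.transform import Rotation as R
from cell import grab_frame
S=4
def cam(n):
    f=grab_frame(n); f["f"]=200/np.tan(np.radians(f["fovy"]/2)); f["Ti"]=np.linalg.inv(f["T"]); return f
def proj(f,P):
    p=np.atleast_2d(P)@f["Ti"][:3,:3].T+f["Ti"][:3,3]
    return np.c_[f["f"]*p[:,0]/p[:,2]+f["cx"],f["f"]*p[:,1]/p[:,2]+f["cy"]]
def ray(f,u,v):
    d=f["T"][:3,:3]@[(u-f["cx"])/f["f"],(v-f["cy"])/f["f"],1]; return f["T"][:3,3],d/np.linalg.norm(d)
def at_z(f,u,v,z):
    o,d=ray(f,u,v); return o+d*(z-o[2])/d[2]
def meet(r1,r2):
    A=sum(np.eye(3)-np.outer(d,d) for o,d in(r1,r2)); b=sum((np.eye(3)-np.outer(d,d))@o for o,d in(r1,r2))
    return np.linalg.solve(A,b)
def world(p,L):
    c,s=np.cos(p[2]),np.sin(p[2]); L=np.atleast_2d(L)
    return np.c_[p[0]+c*L[:,0]-s*L[:,1],p[1]+s*L[:,0]+c*L[:,1],L[:,2]]
def box(x0,x1,y0,y1,z0,z1): return np.array([[x,y,z] for x in(x0,x1) for y in(y0,y1) for z in(z0,z1)])/1000
def fg(f):
    c=f["color"].astype(np.float32); c=cv2.resize(c,None,fx=S,fy=S,interpolation=cv2.INTER_CUBIC)
    return (c[...,1]+c[...,2])>0.95*c[...,0]
def render(f,p,boxes,shape):
    m=np.zeros(shape,np.uint8)
    for b in boxes:
        h=cv2.convexHull(((proj(f,world(p,b))+.5)*S-.5).astype(np.float32))
        cv2.fillConvexPoly(m,np.round(h*16).astype(np.int32),1,shift=4)
    return m>0
def cost(p,views,boxes,dc):
    t=0
    for f,m,roi in views:
        r=render(f,p,boxes,m.shape); k=roi.copy()
        if dc: k&=~render(f,p,dc,m.shape)|r&~render(f,p,dc,m.shape)
        t+=1-(r&m&k).sum()/max(1,((r|m)&k).sum())
    return t/len(views)
def fit(p0,views,boxes,dc=()):
    p0=np.array(p0,float); best=None
    for y in (-.25,0,.25):
        s=np.array([[0,0,0],[.02,0,0],[0,.02,0],[0,0,.15]])+p0+[0,0,y]
        r=minimize(cost,p0,(views,boxes,dc),method="Nelder-Mead",options=dict(initial_simplex=s,xatol=2e-4,fatol=1e-5))
        r=minimize(cost,r.x,(views,boxes,dc),method="Nelder-Mead",options=dict(initial_simplex=r.x+np.array([[0,0,0],[.004,0,0],[0,.004,0],[0,0,.04]]),xatol=1e-4,fatol=1e-5))
        if best is None or r.fun<best.fun: best=r
    return best.x,best.fun
JIG=[box(-65,65,-50,50,0,12),box(-28,28,24,36,0,78),box(-50,-38,-24,24,0,75),box(46,58,-24,24,0,75),box(-56,58,-10,10,38,62),box(-72,-56,-6,6,44,56)]
a=np.linspace(0,2*np.pi,24)
JIG.append(np.array([[x,.014*np.cos(t),.05+.014*np.sin(t)] for x in(-.098,-.072) for t in a]))
JDC=[box(58,100,-12,12,36,64),box(-28,28,-36,-24,0,78)]
RACK=[box(-48,48,-75,75,0,73)]
RDC=[box(-105,-48.5,-48,-17,30,60),box(-105,-48.5,17,48,30,60)]
VB=[box(-20,20,-24,24,0,40),box(-20,20,-24,-11,0,63),box(-20,20,11,24,0,63)]
E
cat > m.py <<'E'
from fit import *
F={n:cam(n) for n in("top","scene")}
M={n:fg(F[n]) for n in F}
def vw(rects):
    o=[]
    for n,(u,v,w,h) in rects.items():
        roi=np.zeros(M[n].shape,bool); roi[int((v-h/2)*S):int((v+h/2)*S),int((u-w/2)*S):int((u+w/2)*S)]=1
        o.append((F[n],M[n],roi))
    return o
for nm,rc,bx,dc,z in(("jig",dict(top=(272,171,50,72),scene=(330,254,72,74)),JIG,JDC,.03),
  ("rack",dict(top=(420,187,74,66),scene=(238,173,66,54)),RACK,RDC,.04),
  ("vb",dict(top=(350,227.6,28,28),scene=(308.5,184,26,34)),VB,(),.04)):
    u,v=rc["top"][:2]; p=at_z(F["top"],u,v,z)
    for yaw in((0,) if nm!="vb" else(0,1.57)):
        V=vw(rc); x,c=fit([p[0],p[1],yaw],V,bx,dc)
        x1=[np.round(fit(x,[v],bx,dc)[0],4) for v in V]
        print(nm,np.round(x,4),round(c,3),"single views",*x1)
# yellow nose
P={}
for n,(u,v) in dict(top=(432,211),scene=(248,158)).items():
    c=F[n]["color"].astype(int); u0,v0=u-14,v-14
    k=c[v0:v0+28,u0:u0+28]; w=((k[...,1]-k[...,2]>60)&(k[...,0]>110)&(k[...,2]<60)).astype(float)*(k[...,1]-k[...,2])
    yy,xx=np.nonzero(w); ww=w[yy,xx]; P[n]=(u0+(xx*ww).sum()/ww.sum(),v0+(yy*ww).sum()/ww.sum()); print(n,P[n],len(xx))
print("nose",meet(ray(F["top"],*P["top"]),ray(F["scene"],*P["scene"])),at_z(F["top"],*P["top"],.045),at_z(F["scene"],*P["scene"],.045))
E
python3 m.py
```

```text
jig [0.6306 0.1517 0.1432] 0.046 single views [0.6316 0.1512 0.1409] [0.6288 0.1519 0.142 ]
rack [ 0.5785 -0.2927  0.1129] 0.142 single views [ 0.5793 -0.2936  0.1146] [ 0.5763 -0.2912  0.1311]
vb [ 0.4507 -0.089   0.5472] 0.235 single views [ 0.4514 -0.0904  0.1006] [ 0.4514 -0.0879  0.5704]
vb [ 0.4503 -0.09    1.9441] 0.095 single views [ 0.4517 -0.0907  1.942 ] [ 0.4515 -0.088   1.9689]
top (np.float64(431.75558514573163), np.float64(212.4607190412783)) 41
scene (np.float64(247.87441130298274), np.float64(157.59079016221872)) 15
nose [ 0.49799021 -0.33109135  0.04716979] [ 0.49904937 -0.33279951  0.045     ] [ 0.49562935 -0.33205979  0.045     ]
```

```bash
cat > h.py <<'E'
from cell import *
import numpy as np
from fit import world
from scipy.spatial.transform import Rotation as Ro
JIG=np.array([.6304,.1516,.1425]); RACK=np.array([.5782,-.2925,.115]); VB=np.array([.4510,-.0894,1.948])
def quat(a,tilt=0): # closing direction at world yaw a, tool down
    y=np.array([np.cos(a),np.sin(a),0]); z=np.array([0,0,-1.]); x=np.cross(y,z)
    return Ro.from_matrix(np.c_[x,y,z]).as_quat()
def tcp(g): return np.array(g)-[0,0,.011]
def W(p,x,y,z): return world(p,[x,y,z])[0]
def force(): 
    return np.mean([current_force() for _ in range(3)],axis=0)
def dirn(a): return np.array([np.cos(a),np.sin(a),0])
E
python3 - <<'E'
from h import *
def t(n,g,a):
    for k in(0,np.pi):
        q=ik(tcp(g),quat(a+k)); print(n,k>0,None if q is None else np.round(q,2))
t("knob",W(JIG,-.085,0,.05),JIG[2]+np.pi/2)
t("knobhi",W(JIG,-.085,0,.2),JIG[2]+np.pi/2)
t("nose",[.505,-.332,.045],RACK[2]+np.pi/2)
t("nosepull",[.405,-.345,.052],RACK[2]+np.pi/2)
t("vbnose",W(VB,.05,0,.052),RACK[2]+np.pi/2-1.3)
t("handle",W(VB,-.05,0,.052),VB[2]+np.pi/2)
t("ins",W(JIG,0,-.036-.13-.02,.05),JIG[2]+np.pi)
t("home",W(JIG,0,-.056,.05),JIG[2]+np.pi)
E
```

```text
knob False [ 0.53  0.42 -0.19  0.   -0.96 -1.96]
knob True [ 0.53  0.42 -0.19  0.   -0.96  1.19]
knobhi False [ 0.53  0.3   0.04  0.   -1.31 -1.96]
knobhi True [ 0.53  0.3   0.04  0.   -1.31  1.19]
nose False [-0.32  0.5  -0.08  0.   -1.   -1.13]
nose True [-0.32  0.5  -0.08  0.   -1.    2.01]
nosepull False [-0.41  0.37 -0.27  0.   -0.93 -1.04]
nosepull True [-0.41  0.37 -0.27  0.   -0.93  2.1 ]
vbnose False [ 0.26  0.2  -0.52  0.   -0.85 -3.02]
vbnose True [ 0.26  0.2  -0.52  0.   -0.85  0.12]
handle False [ 0.04  0.3  -0.38  0.   -0.89  0.34]
handle True [ 0.04  0.3  -0.38  0.   -0.89 -2.8 ]
ins False [ 0.19  0.58  0.09  0.   -1.08 -0.05]
ins True None
home False [ 0.39  0.56  0.05  0.   -1.06 -0.25]
home True [ 0.39  0.56  0.05  0.   -1.06  2.89]
```

Run:
```python
from h import *
q=quat(JIG[2]+np.pi*1.5)
move_ptp(tcp(W(JIG,-.086,0,.16)),q); set_gripper(.06)
servo_line(tcp(W(JIG,-.086,0,.05)),v=.12); print(force())
set_gripper(.0); f=force(); print("grip",f,current_gripper_width(),current_gripper_force())
jy=dirn(JIG[2]+np.pi/2); print("lat",f@jy,"ax",f@dirn(JIG[2]))
print(current_clock(),current_position()-tcp(W(JIG,-.086,0,.05)))
```

```text
[0.31624582 0.14389416 0.24581807]
grip [ 0.26093198 -3.55642801  4.71805531] 0.025960310515007842 58.87666404247284
lat -3.5574373095885816 ax -0.2467903782375948
4.7417 [ 0.00059111 -0.00043762  0.0009205 ]
```

```bash
python3 - <<'E'
from h import *
d=-dirn(JIG[2]); p0=current_position()
for s in(.008,.014,.0205):
    servo_line(p0+d*s,v=.03); f=force(); print(s,"ax",f@d,"lat",f@dirn(JIG[2]+np.pi/2),"z",f[2],(current_position()-p0)@d)
set_gripper(.06); print(force(),current_gripper_width())
servo_line(current_position()+[0,0,.12],v=.15)
move_ptp(tcp([.45,-.25,.25]),quat(RACK[2]+np.pi*1.5)); print(current_clock())
E
cat > look.py <<'E'
import sys,cv2
from cell import grab_frame
n,tag,u0,u1,v0,v1=sys.argv[1],sys.argv[2],*map(int,sys.argv[3:])
a=grab_frame(n)["color"][v0:v1,u0:u1,::-1]; k=min(800/a.shape[1],600/a.shape[0])
cv2.imwrite(f"pics/{tag}.png",cv2.resize(a,None,fx=k,fy=k,interpolation=cv2.INTER_CUBIC))
E
python3 look.py scene rod1 290 380 215 290; python3 m.py | tail -4
```

```text
0.008 ax -5.765902208775069 lat -3.1264190883333516 z -2.6929571330852795 0.006598088265452864
0.014 ax 5.7944535981132645 lat -0.6625832365114991 z 7.755625861494675 0.015957807488099163
0.0205 ax 0.2848616318983326 lat -2.6028862953851157 z 2.073003267049967 0.02043627878460413
[-0.268645   -0.31526286 -0.07255111] 0.05978714022269793
8.725
vb [ 0.4505 -0.0888  1.9593] 0.32 single views [ 0.4492 -0.0981  1.9884] [ 0.4507 -0.0886  1.9608]
top (np.float64(nan), np.float64(nan)) 0
scene (np.float64(247.7813953488372), np.float64(157.63927648578812)) 14
nose [nan nan nan] [nan nan nan] [ 0.49603407 -0.33209299  0.045     ]m.py:23: RuntimeWarning: invalid value encountered in scalar divide
  yy,xx=np.nonzero(w); ww=w[yy,xx]; P[n]=(u0+(xx*ww).sum()/ww.sum(),v0+(yy*ww).sum()/ww.sum()); print(n,P[n],len(xx))
```

View pics/rod1.png

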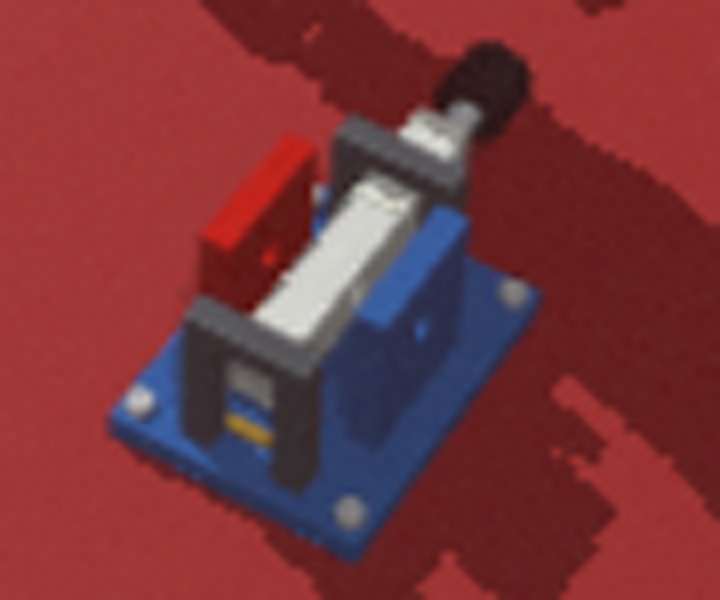

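Run:
```python
from h import *
q=quat(RACK[2]+np.pi*1.5)
g=np.array([.505,-.3312,.045])
move_ptp(tcp(g+[0,0,.1]),q); set_gripper(.04)
print(servo_line(tcp(g),v=.1,until_force=8)); f0=force()
set_gripper(0); print(f0,force(),current_gripper_width(),current_gripper_force(),current_clock(), current_position()-tcp(g))
```

```text
False
[ 0.03360921 -0.11260506  0.65136183] [-0.45026308 -0.02142862  0.72601743] 0.007840674011154323 58.440876603126526 11.375 [ 0.00028656 -0.00012945  0.00047319]
```

```bash
python3 - <<'E'
from h import *
p=current_position(); d=-dirn(RACK[2])
print(servo_line(p+[0,0,.007],v=.05,until_force=10),force())
p=current_position()
print(servo_line(p+d*.103,v=.08,until_force=15),force(),current_gripper_width(),(current_position()-p)@d,current_clock())
E
python3 look.py scene pin1 200 320 120 210;python3 look.py top pin1t 380 460 170 260
```

```text
False [ 0.00729365 -0.21603557 -1.22083462]
False [-0.71051659 -0.55834209 -1.28700947] 0.008213843118778997 0.10254245028001799 13.1083
```

View pics/pin1.png

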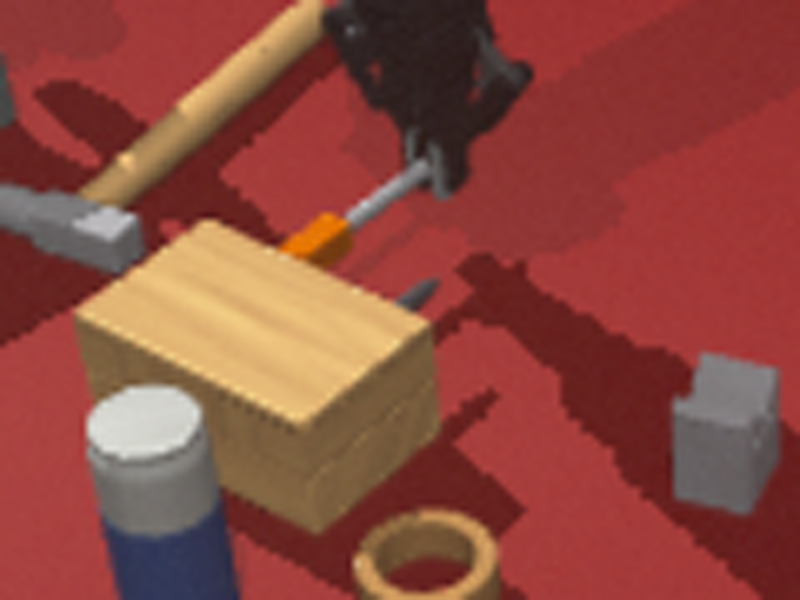

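```bash
cat > orange.py <<'E'
from fit import *
def orange(tip=False):
    F={n:cam(n) for n in("top","scene")}; P={}
    for n,f in F.items():
        c=f["color"].astype(int); r,g,b=c[...,0],c[...,1],c[...,2]
        w=(g-b>.28*r)&(g<.68*r)&(r>90)&(b<.3*r)
        k,l,s,ce=cv2.connectedComponentsWithStats(w.astype(np.uint8))
        i=[j for j in np.argsort(-s[1:,4])+1][:4]; P[n]=[(s[j,4],ce[j]) for j in i if s[j,4]>5]
    return F,P
E
python3 - <<'E'
from h import *
from orange import *
p=current_position(); servo_line([p[0],p[1],.17],v=.15)
VBn=VB[2]; q=quat(VBn+np.pi*1.5-np.pi) # nose along VB x
a0=RACK[2]+np.pi; 
q=quat(RACK[2]+np.pi*1.5+(VB[2]-a0))
g=W(VB,.05,0,.17); move_ptp(tcp(g),q)
F,P=orange(); 
for n in P: print(n,P[n][:4])
A=[(meet(ray(F["top"],*a[1]),ray(F["scene"],*b[1])),a[0],b[0]) for a in P["top"] for b in P["scene"]]
for x in A: print(np.round(world([0,0,-VB[2]],x[0]-[*g[:2],0]),4),x[1:])
print(current_position()-tcp(g),current_clock(),force(),current_gripper_width())
E
python3 look.py top pin2t 300 400 190 265;python3 look.py scene pin2 260 340 130 200
```

```text
Traceback (most recent call last):
  File "h.py", line 7, in quat
    y=np.array([np.cos(a),np.sin(a),0]); z=np.array([0,0,-1.]); x=np.cross(y,z)
ValueError: setting an array element with a sequence. The requested array has an inhomogeneous shape after 1 dimensions. The detected shape was (3,) + inhomogeneous part.
```

View pics/pin2.png

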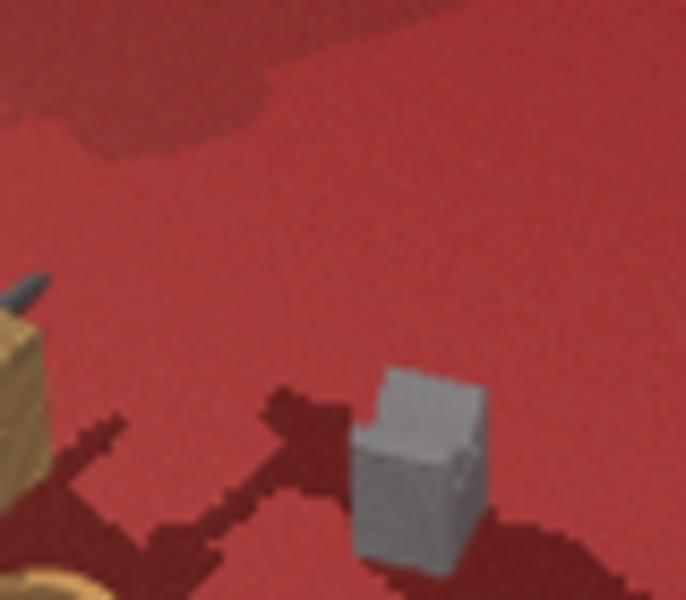

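```bash
sed -i 's/^from fit import \*/from fit import cam,proj,ray,at_z,meet,world\nimport cv2,numpy as np/' orange.py
python3 - <<'E'
from h import *
from orange import *
p=current_position(); print(p); servo_line([p[0],p[1],.17],v=.15)
q=quat(RACK[2]+np.pi*1.5+(VB[2]-RACK[2]-np.pi))
g=W(VB,.05,0,.17); move_ptp(tcp(g),q)
F,P=orange(); 
for n in P: print(n,P[n][:4])
A=[(meet(ray(F["top"],*a[1]),ray(F["scene"],*b[1])),a[0],b[0]) for a in P["top"] for b in P["scene"]]
for x in A: print(np.round(world([0,0,-VB[2]],x[0]-[*g[:2],0]),4),x[1:])
print(current_position()-tcp(g),current_clock(),force(),current_gripper_width())
E
python3 look.py top pin2t 300 400 190 265;python3 look.py scene pin2 260 340 130 200
```

```text
[ 0.40292256 -0.34280892  0.16877997]
top [(np.int32(28), array([377.10714286, 217.07142857]))]
scene [(np.int32(89), array([293.74157303, 146.7752809 ]))]
[[-0.1075  0.0031  0.1674]] (np.int32(28), np.int32(89))
[ 8.08224567e-05 -3.49231365e-04  3.87482606e-06] 16.3917 [ 0.05525766  0.02881941 -1.30827663] 0.007633914296072936
```

View pics/pin2.png

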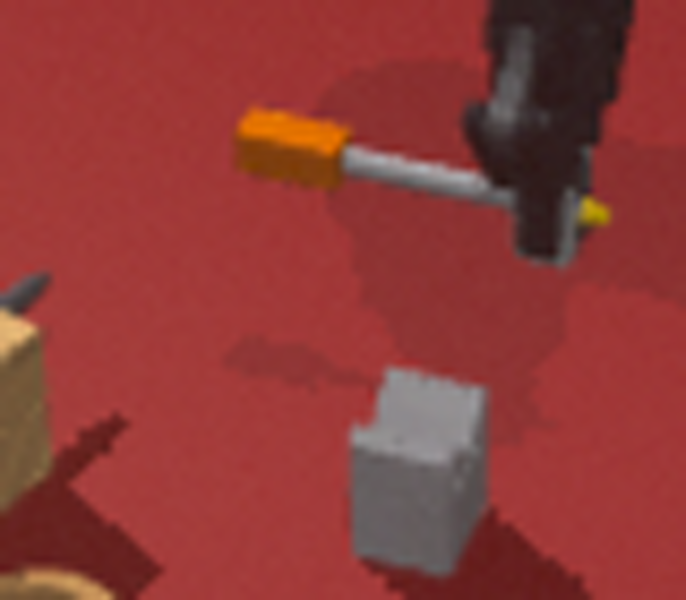

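Run:
```python
from h import *
from orange import *
F,P=orange(); f=F["scene"]; g=W(VB,.05,0,.17)
uv=P["scene"][0][1]
for lx in(-.095,-.1,-.105,-.11):
  for z in(.165,.17): print(lx,z,np.round(proj(f,g+dirn(VB[2])*lx+[0,0,z-.17])-uv,2))
c=f["color"].astype(int);k=c[146:165,320:340]; w=(k[...,1]-k[...,2]>40)&(k[...,2]<70)&(k[...,1]>.65*k[...,0])
yy,xx=np.nonzero(w); print("yellow max",xx.max()+320,yy[xx.argmax()]+146,"min",xx.min()+320)
for lx in(.01,.015,.02,.025): print(lx,np.round(proj(f,g+dirn(VB[2])*lx),2))
# top: orange rows/extents
c=F["top"]["color"].astype(int)[205:228,360:392]; print("\n".join(" ".join("%3d/%3d/%3d"%tuple(x) for x in r[8:26:2]) for r in c[6:18:2]))
```

```text
-0.095 0.165 [[0.75 1.54]]
-0.095 0.17 [[0.7  0.21]]
-0.1 0.165 [[-0.76  1.22]]
-0.1 0.17 [[-0.81 -0.11]]
-0.105 0.165 [[-2.26  0.89]]
-0.105 0.17 [[-2.31 -0.44]]
-0.11 0.165 [[-3.76  0.57]]
-0.11 0.17 [[-3.82 -0.76]]
yellow max 330 154 min 328
0.01 [[326.77 153.96]]
0.015 [[328.34 154.3 ]]
0.02 [[329.92 154.64]]
0.025 [[331.51 154.98]]
250/248/242 251/248/240 212/115/108 195/ 31/ 37 193/ 29/ 32 196/ 31/ 36 195/ 33/ 37 196/ 32/ 39 196/ 35/ 37
202/206/205 253/252/247 246/236/226 196/ 59/ 53 206/ 55/ 23 200/ 43/ 35 194/ 32/ 34 195/ 36/ 38 195/ 29/ 39
125/145/167 246/245/238 252/250/244 248/171/105 253/142/  0 242/107/  0 198/ 37/ 33 193/ 25/ 36 197/ 37/ 35
109/135/157 188/194/195 253/252/248 252/229/188 254/155/  0 252/144/  0 201/ 42/ 26 197/ 33/ 37 197/ 38/ 43
 93/103/114 137/151/165 251/250/245 253/249/240 254/166/ 31 253/148/  0 225/ 68/ 26 195/ 34/ 34 196/ 32/ 37
136/136/144 129/140/159 248/246/240 253/251/245 239/141/ 83 216/ 61/ 29 197/ 38/ 38 195/ 33/ 35 197/ 32/ 36
```

```bash
python3 - <<'E'
from h import *
g=W(VB,.049,0,.058)
servo_line(tcp(g),v=.1); f0=force()
r=servo_line(tcp(W(VB,.049,0,.048)),v=.015,until_force=3); f=force()
print(r,current_position()+[0,0,.011]-W(VB,.049,0,.052),world([0,0,-VB[2]],f-f0))
set_gripper(.04); print(current_clock())
p=current_position(); servo_line([p[0],p[1],.16],v=.15)
q=quat(VB[2]+np.pi*.5); h=W(VB,-.052,0,.16); move_ptp(tcp(h+dirn(JIG[2]+np.pi)*.1),q); print(current_clock())
E
python3 look.py scene vb1 270 340 140 205;python3 look.py top vb1t 320 390 200 255
python3 - <<'E'
import sys; sys.path.insert(0,'.')
from h import *
from orange import *
F,P=orange(); print(P)
f=F["scene"]; print(proj(f,W(VB,-.05,0,.052)),proj(F["top"],W(VB,-.05,0,.052)))
E
```

```text
True [ 2.37996142e-04  5.92880903e-05 -3.38008063e-04] [[1.04704015 1.01357768 5.6693958 ]]
18.75
20.2667
{'top': [(np.int32(88), array([366.69318182, 220.67045455]))], 'scene': [(np.int32(80), array([294.3375, 176.1375]))]}
[[293.90167494 176.19668944]] [[366.41678378 221.1788416 ]]
```

View pics/vb1.png

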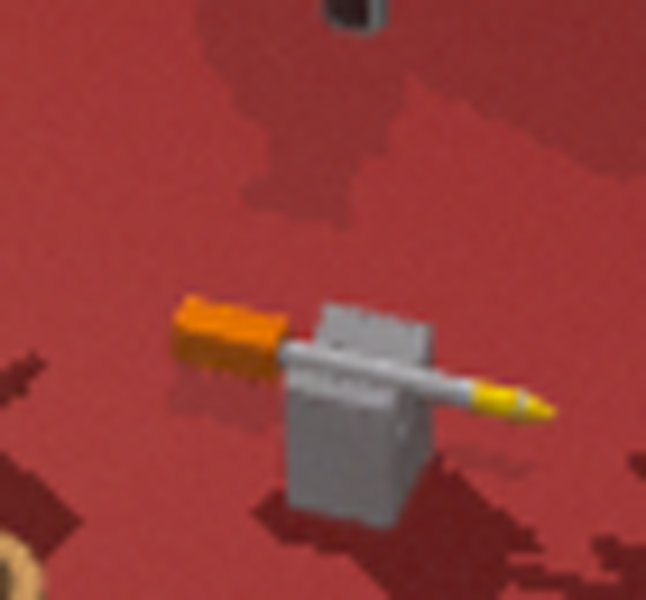

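Run:
```python
from h import *
from orange import *
F,P=orange(); Y={}
for n,(u0,v0) in dict(top=(325,215),scene=(315,175)).items():
    k=F[n]["color"].astype(int)[v0:v0+22,u0:u0+22]; r,g,b=k[...,0],k[...,1],k[...,2]
    w=(g-b>60)&(g>.65*r)&(b<.4*r); yy,xx=np.nonzero(w); Y[n]=(u0+xx.mean(),v0+yy.mean()); print(n,len(xx),Y[n])
O=meet(ray(F["top"],*P["top"][0][1]),ray(F["scene"],*P["scene"][0][1])); Yw=meet(ray(F["top"],*Y["top"]),ray(F["scene"],*Y["scene"]))
d=Yw-O; print(O,Yw,np.linalg.norm(d),np.arctan2(d[1],d[0])); yaw=np.arctan2(d[1],d[0])
Ol=world([0,0,-VB[2]],O-[*VB[:2],0]); print(Ol)
yaw=(yaw+VB[2])/2; g=(W(VB,-.049,0,.052)+O)/2; g[2]=.052
q=quat(yaw+np.pi*.5); move_ptp(tcp(g+[0,0,.1]),q); set_gripper(.045)
print(servo_line(tcp(g),v=.1,until_force=8)); f0=force(); set_gripper(0); f=force()
print(f0,f,current_gripper_width(),current_clock(),yaw,g,current_ft_torque())
open("yaw.txt","w").write(f"{yaw}")
```

```text
top 31 (np.float64(333.83870967741933), np.float64(233.58064516129033))
scene 20 (np.float64(324.45), np.float64(183.15))
[ 0.46984194 -0.13569679  0.05340651] [ 0.4306064  -0.03874816  0.05226769] 0.10459331384703636 1.9553516921274072
[[-0.04998195 -0.00046519  0.05340651]]
False
[ 0.07771361  0.23674177 -0.22221815] [-0.34051417  0.33455956  2.83898537] 0.016936032009207447 22.7833 1.9516758460637036 [ 0.46944487 -0.135326    0.052     ] [0.16404101 0.27788378 0.05722907]
```

```bash
cat > pinjig.py <<'E'
from h import *
from orange import *
def pinjig():
    F,P=orange(); Y={}; O=meet(ray(F["top"],*P["top"][0][1]),ray(F["scene"],*P["scene"][0][1]))
    pred=current_position()+[0,0,.011]+dirn(JIG[2]+np.pi/2)*.108
    for n in F:
        u,v=np.round(proj(F[n],pred)[0]).astype(int); u0,v0=u-9,v-9
        k=F[n]["color"].astype(int)[v0:v0+19,u0:u0+19]; r,g,b=k[...,0],k[...,1],k[...,2]
        w=(g-b>.3*r)&(g>.65*r)&(b<.45*r); yy,xx=np.nonzero(w); Y[n]=(u0+xx.mean(),v0+yy.mean()) if len(xx) else (np.nan,np.nan); print(n,len(xx),P[n])
    Yw=meet(ray(F["top"],*Y["top"]),ray(F["scene"],*Y["scene"]))
    L=lambda p: world([0,0,-JIG[2]],p-[*JIG[:2],0])[0]
    G=L(current_position()+[0,0,.011])
    print("jig frame: orange",L(O).round(4),"yellow",L(Yw).round(4),"grasp",G.round(4))
E
python3 - <<'E'
from pinjig import *
p=current_position(); servo_line([p[0],p[1],.12],v=.12)
q=quat(JIG[2]+np.pi)
move_ptp(tcp(W(JIG,0,-.186,.12)),q); servo_line(tcp(W(JIG,0,-.186,.05)),v=.1)
pinjig(); print(force(),current_gripper_width(),current_clock())
E
python3 look.py scene pre 260 350 190 270
```

```text
top 26 [(np.int32(7), array([298., 164.]))]
scene 30 [(np.int32(35), array([279.28571429, 223.51428571]))]
jig frame: orange [ 0.0103 -0.1143  0.0944] yellow [ 0.0011 -0.0813  0.0513] grasp [ 0.0007 -0.1861  0.0511]
[-0.56610869  0.06379023 -0.71844677] 0.017615614771242096 25.4083
```

View pics/pre.png

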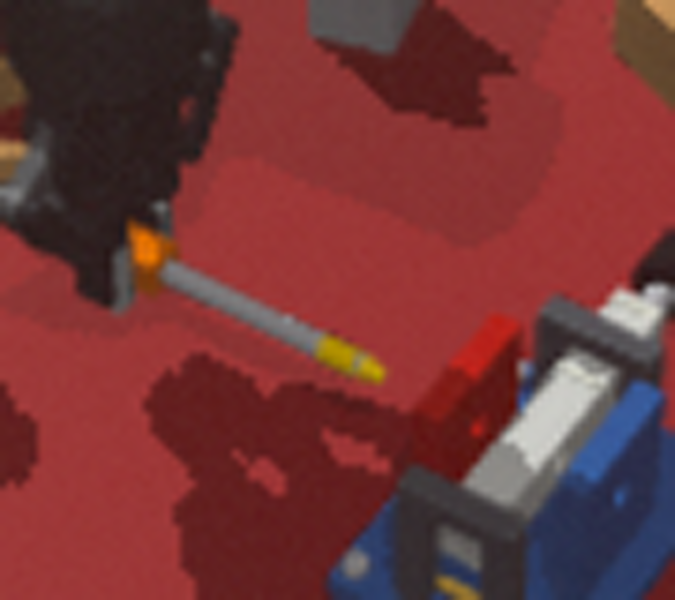

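```bash
cat > adv.py <<'E'
from pinjig import *
def adv(x,y,z,lim=8,v=.03):
    r=servo_line(tcp(W(JIG,x,y,z)),v=v,until_force=lim); f=world([0,0,-JIG[2]],force())[0]
    G=world([0,0,-JIG[2]],current_position()+[0,0,.011]-[*JIG[:2],0])[0]
    print(r,"f",f.round(2),"g",G.round(4),round(current_clock(),2)); return r,f,G
E
python3 - <<'E'
from adv import *
x,z=-.001,.0492
adv(x,-.18,z)
for y in(-.155,-.140,-.125,-.110):
    r,f,G=adv(x,y,z)
    if r: break
E
```

```text
False f [ 0.65 -0.18 -1.5 ] g [-0.001  -0.1797  0.0492] 25.82
False f [ 0.97  0.16 -1.3 ] g [-0.001  -0.1551  0.0492] 26.8
False f [0.01 1.85 0.36] g [-0.0007 -0.1394  0.0494] 27.45
False f [0.99 0.5  2.95] g [-0.0008 -0.1245  0.0493] 28.1
False f [1.08 0.11 2.9 ] g [-0.0008 -0.1095  0.0493] 28.75
```

Run:
```python
from adv import *
x,z=-.001,.0500
for y in(-.100,-.09,-.08,-.07):
    r,f,G=adv(x,y,z)
    if r: break
```

```text
False f [1.3  1.05 2.5 ] g [-0.0011 -0.0993  0.0498] 29.23
False f [1.63 1.14 1.61] g [-0.0011 -0.0894  0.0499] 29.72
False f [1.12 0.73 1.56] g [-0.0011 -0.0793  0.0499] 30.2
False f [1.41 1.17 1.89] g [-0.001  -0.0694  0.0499] 30.68
```

Tip is past the blue cheek; now push until the handle seats.

Run:
```python
from adv import *
r,f,G=adv(-.001,-.059,.0503,lim=8)
if not r: adv(-.001,-.049,.0503,lim=8,v=.015)
```

```text
False f [ 1.02  1.14 -0.03] g [-0.0011 -0.0584  0.0501] 31.2
True f [ 1.21 -0.77  2.89] g [-0.0011 -0.057   0.0501] 31.57
```

```bash
python3 - <<'E'
from adv import *
adv(-.001,-.050,.0503,lim=12,v=.015)
set_gripper(.045); print(force(),current_gripper_width())
servo_line(current_position()+[0,0,.1],v=.12); move_ptp(tcp(W(JIG,-.1,-.2,.25)),quat(JIG[2]+np.pi)); print(current_clock(),force())
E
python3 look.py scene end 280 380 200 290
```

```text
True f [ 0.17 -0.48  4.28] g [-0.0011 -0.0571  0.0501] 31.86
[ 0.52963606 -0.22345254  0.45019775] 0.04481132213094866
34.0417 [-0.49088785 -0.11146591  0.10731065]
```

View pics/end.png

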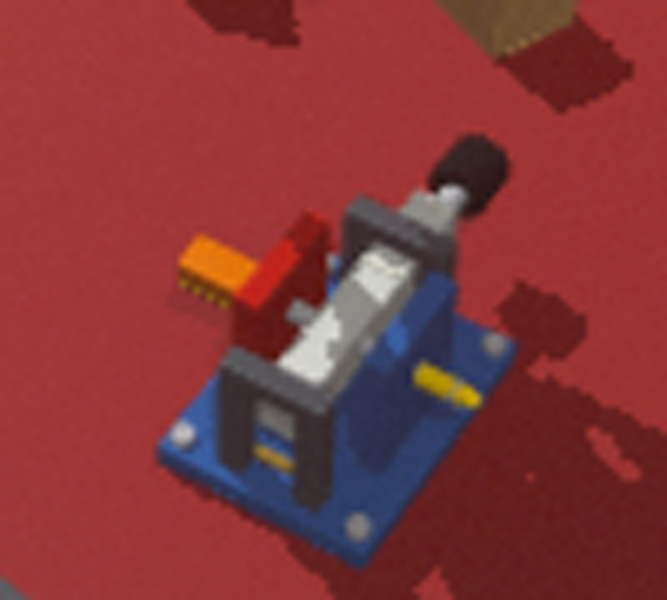

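Run:
```python
from pinjig import *
F,P=orange(); print(P, proj(F["scene"],W(JIG,0,-.056,.05)),proj(F["top"],W(JIG,0,-.056,.05)))
print(proj(F["scene"],W(JIG,0,.064,.05)))
print(world([0,0,-JIG[2]],at_z(F["scene"],352.3,260.3,.05)-[*JIG[:2],0]))
```

```text
{'top': [], 'scene': [(np.int32(73), array([311.78082192, 239.95890411]))]} [[313.41733445 241.28142269]] [[289.71551981 163.99084778]]
[[351.33861129 260.03533237]]
[[-0.00061897  0.06657052  0.05      ]]
```

```bash
python3 -c "
from cell import *
print(hand_in())"
```

```text
the job is handed in; nothing more can be done
None
```

The job is handed in, but no verdict came back: the stop rod is at its middle click, and the lock pin is through the red cheek, rod and blue cheek with its handle against the red cheek; everything is released, at about 34 s.

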